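# Clear and pop the sampler hatch

### The arm

A 6-joint arm with a two-finger parallel gripper is mounted at the origin on the work surface. World frame = base frame: x ahead of the robot, y to its left, z up, the work surface at z = 0. Lengths are in m, angles in rad, forces in N, time in s.
With the tool pointing down it reaches from about 0.35 to 0.775 m from the base axis. Payload 5.5 kg.
Tool frame: the origin (TCP) lies between the finger pads; the fingertips stand 11 mm ahead of it and the grasp point (between the pads) lies 8 mm behind it (tips_ahead is the distance from the TCP to the fingertips, in m); z points along the fingers, y is the line along which they close (so a half turn about z gives the same grasp; the last joint's range is limited). The gripper opens to 85 mm and grips with 20 to 120 N. Pads are 22 mm wide; open, the fingers measure 114 mm over their backs; the gripper's body (76 mm by 85 mm) begins 54 mm behind the grasp point. The pads swing forward as they close: fully open they stand 13 mm farther back than shut.
Start: joints at [1.02, 0.313, 0.046, 1.304, 0, 1.431], TCP at [0.23, 0.527, 0.242] pointing down, gripper open.
Joint ranges: [-2.76, 2.76], [-0.86, 1.69], [-1.03, 1.26], [-2.2, 2.34], [-1.47, 1.5], [-3.14, 3.14]. Speed limits (rad/s): [2.57, 2.57, 3.14, 3.14, 3.14, 3.14].

### API

Orientations are given as a unit quaternion [w, x, y, z].
In Python, from workcell import * gives the robot as it stands. The module is installed in compiled form; this text tells all that it offers.
- The arm moves only by the tool jog_arm, never from a script. Its argument "moves" is a list of rows, each an object with "fingers": the closure, from 0 (fully open) to 1 (shut); "slide": the shift along the tool's x, y, z in mm, a list of three; "angular": the turn, a rotation vector about the tool's x, y, z in degrees, a list of three. A call has 1 to 10 rows; each row is the pose to reach, as a shift and turn from the pose commanded when the call began, along the tool's axes at that moment; what a row does not reach only later rows make up. A row lasts 1/12 s, in which the tool goes at most 41.7 mm and 7.16 degrees, less where a joint would pass 70% of its speed; a pose out of reach is approached as far as the arm can. A call with a gripper value outside its range is refused whole. The fingers move at their own pace and stop on an object; "squeeze" is the grip in N (left out, the last holds). Time passes only in rows, so rows that repeat a pose let the fingers close. It gives the time, the measured TCP pose, the force, the opening and the grip force at its end, in the units of the state.
- get_state(): the state, without advancing time (a new reading comes with each control period).
- read_camera(name): name is "side" or "top" or "wrist"; returns a dict with "color" (420x560x3 uint8, red, green, blue), "fovy" (degrees; the focal length in pixels is half the picture's height over the tangent of half this angle, whatever the lens; pixels are square), "cx", "cy" (the principal point, pixels), "world_from_camera" (4x4, takes a point from camera to world coordinates); the wrist camera has in their place "tool_from_camera" (4x4, takes a point from camera to tool coordinates, whose origin is the TCP and whose axes are the flange's). Camera axes: x right, y down, z forward; pixel columns grow to the right and rows downward; lengths in m; the calibration is good to about 2 mm. A picture is of the moment at which its call begins: read the wrist's pose just before it. There is no depth.
- hand_in(): hands the job in; it is judged then, once.
Trained networks look in a picture, given as the dict that the camera call returned (one of the last four; its "shot" number tells which), for a name from the list of things; names that differ only in an ending like _2 or _b are one class to them, and where a whole thing is asked for, a point or a joint stands for the part that bears it (a point fixed in the world has none). Each returns a list of dicts, best first, with "p" (0 to 1); they miss things now and then, are a little off and sometimes report something else, mostly with a low value. They report only what shows in the picture. A call takes as long as a camera call.
- look_for(target, picture): "point" ([column, row] in pixels, amid what is visible of it).
- tip_of(target, picture): "point" ([column, row] in pixels: a listed point, or the origin of a listed thing).
The state is a dict: "clock": time; "joint_pos": joint angles; "qvel": joint speeds; "tau": joint torques, N m; "tcp_pos": TCP position; "orientation": TCP orientation; "wrist_force": force on the tool from outside, world axes, zero at the start; "ft_torque": the same for the moment, N m; "finger_gap": finger opening in m; "grip_force": force on a finger pad.
Only numpy, scipy, OpenCV 4.12 (cv2) and the standard library are available. Lean on these libraries where they do the work, as an engineer would, in place of code of your own. Each camera call takes 0.05 s, during which the arm holds its last target. There are 200 camera calls.

### The job

A rack of vials stands on the grey spring lid of the sampler. Push the rack sideways with your fingers, without picking it up or tipping it, until it stands in the middle of the blue mat on the deck beside the lid; then press down on the orange tab of the lid so that its touch latch lets go, draw back, and leave the lid sprung ajar. Leave the small jar, the green box and the glass beaker where they stand.

Things in the scene. Friction and masses are not known exactly. Their poses are not given: they have to be found in the camera images.
- module: White sampler, fixed, 220 (x) x 522 (y) x 100 high; origin at the centre of its underside, x from its front to its back (away from the robot), y to its left, z up. In its middle the grey lid, 170 x 180; beyond y = +-92 mm a flat white deck on each side, top at z = 100. The lid's top is 0.7 mm higher, so things slide across the 2 mm gap. Rims before and behind the lid are 14 mm lower than the decks.
- lid (a joint): Angle of the lid, hinged along its back edge (module x 85, z 91 mm): 0 shut and latched, positive open (front up). Touch latch: pressing the orange tab down about 2 mm (about 5 N; bottoms at 5 mm, joint -0.03) frees the catch; as the finger draws back a damped spring raises the lid in 1 to 2 s to its stop at 0.45 rad (ajar, front 75 mm up), where it stays. The catch does not engage again.
- lid_tab (a point): Centre of the orange tab (30 x 50 mm, flat) on top of the lid, 150 mm in front of the hinge, 20 mm behind the lid's front edge; the point is on the lid's top surface and moves with the lid.
- mat: Blue parking mat 150 (x) x 140 (y), flat on one of the two decks (left or right varies), centred 175 mm to the side of the lid's centre; sliding meets no edge at it. Origin at its centre at deck height, axes as the module's.
- rack_mid (a point): Centre, half-way up, of the loose off-white rack of blue-capped vials: 110 (its x) x 80 (its y), solid to 30 mm, caps to 42 mm high; this point is 21 mm above its underside. 0.2 to 0.36 kg. Starts on the lid, turned up to 0.2 rad from the module's axes. Its weight, or a level push on it, does not trip the latch.
- jar: Loose small jar, 52 diameter, 62 high, on the deck that has no mat, 175 mm to the side of the lid's centre. Origin at its underside. Leave alone.
- tipbox: Loose green box 120 x 85 x 55 on the bench to the right. Leave alone.
- beaker: Loose glass beaker, 68 diameter, 80 high, on the bench to the left. Leave alone.
- rack: The same rack; origin at the centre of its underside, x along its 110 mm length, z up.

How it is judged:
By the outcome, as a careful person would: the job done as asked, in the order asked, and still so for the second after the job is handed in, with the robot touching nothing.
It also fails if it takes over 58 s, if anything falls off the work surface, if the arm or the gripper's body presses on something with over 40 N, if the wrist force passes 120 N, or if a joint passes its speed limit or range.

## Working session

There is one attempt and no reset: what is moved stays moved. The work goes in short steps, Python scripts to look and compute and a tool call to move; the robot and the scene stay as the last step left them, time stands still between calls to the robot, and variables do not carry over. Pictures are saved under pics/ and viewed, at most 10 in all, crops included, and the job is handed in when it is done.

Besides the shell and the picture viewer there is one more tool, called after "Call:" as name([rows], argument=value, ...), one row to a line, values as JSON. jog_arm: Moves the arm, as the interface text tells. Its arguments: {"type":"object","properties":{"moves":{"type":"array","items":{"type":"object","properties":{"fingers":{"type":"number"},"slide":{"type":"array","items":{"type":"number"}},"angular":{"type":"array","items":{"type":"number"}}}}},"squeeze":{"type":"number"}},"required":["moves"]}

```bash
mkdir -p pics
cat > h.py <<'E'
from workcell import *
import numpy as np, cv2
from scipy.spatial.transform import Rotation as R
def ray(p,px):
    h,w=p["color"].shape[:2]; f=h/2/np.tan(np.radians(p["fovy"])/2)
    d=np.array([(px[0]-p["cx"])/f,(px[1]-p["cy"])/f,1]); T=p["world_from_camera"]
    return T[:3,3],T[:3,:3]@d
def atz(p,px,z):
    o,d=ray(p,px); return o+d*(z-o[2])/d[2]
def RT(s):
    q=s["orientation"]; return R.from_quat([q[1],q[2],q[3],q[0]])
def save(p,n): cv2.imwrite("pics/"+n,p["color"][:,:,::-1])
E
python3 - <<'E'
from h import *
s=get_state(); print(s["tcp_pos"],s["orientation"],RT(s).as_matrix().round(3),{k:s[k] for k in s if 'tip' in k})
for c in("top","side"):
    p=read_camera(c); save(p,c+"1.png"); print(c,p["world_from_camera"][:3].round(3).tolist())
    for t,z in(("module",0),("lid_tab",.1007),("mat",.1),("rack_mid",.1217),("rack",.1007),("jar",.1),("tipbox",0),("beaker",0)):
        for r in tip_of(t,p)[:2]: print(t,np.round(r["point"]),round(r["p"],2),atz(p,r["point"],z).round(3))
E
```

```text
[0.22938595 0.5267242  0.24139064] [-3.04090926e-04  2.03973936e-01  9.78975888e-01 -8.66962217e-04] [[-0.917  0.399 -0.001]
 [ 0.399  0.917 -0.002]
 [ 0.    -0.002 -1.   ]] {}
top [[0.016, -0.99, 0.143, 0.431], [-1.0, -0.016, 0.001, 0.005], [0.001, -0.143, -0.99, 1.186]]
module [274. 215.] 0.84 [0.585 0.034 0.   ]
module [271. 204.] 0.43 [0.616 0.045 0.   ]
lid_tab [272. 232.] 0.94 [0.523 0.038 0.101]
mat [213. 200.] 0.84 [0.61  0.206 0.1  ]
rack [270. 206.] 0.66 [0.595 0.043 0.101]
jar [335. 213.] 0.74 [ 0.58  -0.142  0.1  ]
tipbox [436. 215.] 0.77 [ 0.591 -0.469  0.   ]
beaker [134. 206.] 0.81 [0.603 0.472 0.   ]
side [[0.832, -0.293, 0.471, -0.106], [-0.555, -0.412, 0.723, -1.13], [-0.018, -0.863, -0.505, 0.857]]
module [278. 228.] 0.63 [0.594 0.026 0.   ]
module [248. 178.] 0.55 [0.696 0.399 0.   ]
lid_tab [257. 204.] 0.89 [0.533 0.045 0.101]
mat [248. 179.] 0.96 [0.595 0.21  0.1  ]
rack_mid [277. 197.] 0.74 [0.588 0.014 0.122]
rack [275. 202.] 0.93 [0.586 0.021 0.101]
jar [300. 226.] 0.73 [ 0.571 -0.136  0.1  ]
tipbox [388. 316.] 0.8 [ 0.599 -0.48   0.   ]
beaker [215. 179.] 0.66 [0.585 0.466 0.   ]
```

Run:
```python
import cv2,numpy as np
t=cv2.imread("pics/top1.png");s=cv2.imread("pics/side1.png")
a=cv2.resize(t[150:270,180:370],(760,480),interpolation=2)
cv2.imwrite("pics/a.png",a)
```

```text
(no output)
```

View pics/a.png

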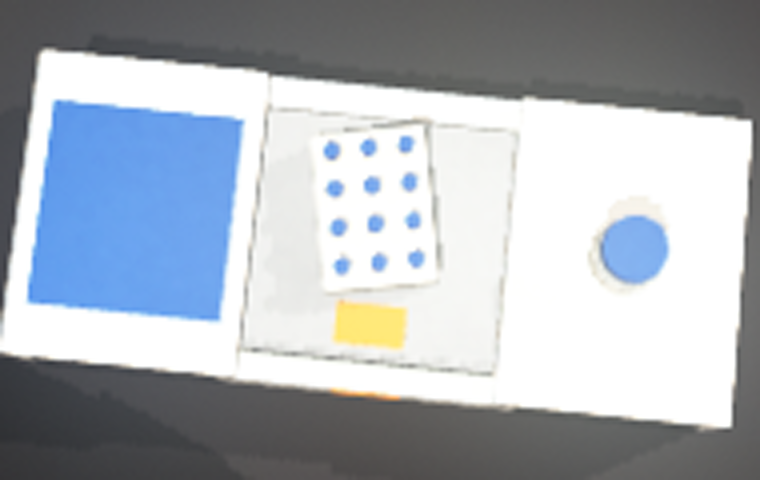

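View pics/side1.png

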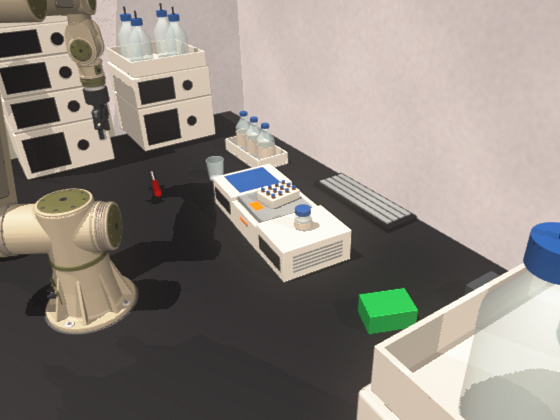

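The crop of the top view shows the mat on the left at about (135,210), the rack on the lid at (375,207), the tab at (370,323) and the jar on the right at (635,250). In the side view the approach is clear. Next I measure by colour.

```bash
cat >> h.py <<'E'
def measure(p,verbose=1):
    hsv=cv2.cvtColor(p["color"],cv2.COLOR_RGB2HSV)
    b=cv2.inRange(hsv,(100,90,80),(125,255,255)); b[:150]=0;b[270:]=0;b[:,:180]=0;b[:,370:]=0
    n,l,st,c=cv2.connectedComponentsWithStats(b)
    out={}
    i=1+np.argmax(st[1:,4]); m=(l==i).astype(np.uint8)
    cn=max(cv2.findContours(m,0,2)[0],key=len)[:,0]
    P=np.array([atz(p,q,.1)[:2] for q in cn])*1000
    out["mat"]=cv2.minAreaRect(P.astype(np.float32))
    out["caps"]=np.array([np.r_[atz(p,c[j],.1427)[:2]*1000,st[j,4]] for j in range(1,n) if j!=i and st[j,4]<60])
    y=cv2.inRange(hsv,(10,90,150),(32,255,255)); y[:150]=0;y[270:]=0;y[:,:180]=0;y[:,370:]=0
    n,l,st,c=cv2.connectedComponentsWithStats(y); i=1+np.argmax(st[1:,4])
    out["tab"]=atz(p,c[i],.1007)*1000; out["tabarea"]=st[i,4]
    return out
E
python3 - <<'E'
from h import *
p=read_camera("top"); o=measure(p); print(o)
c=o["caps"][:,:2]; r=cv2.minAreaRect(c.astype(np.float32)); print(c.mean(0),r)
E
```

```text
{'mat': ((605.466796875, 206.13111877441406), (137.29443359375, 146.99642944335938), 85.23287963867188), 'caps': array([[645.03240687,  39.06012765,  10.        ],
       [647.24181996,  13.69605095,   9.        ],
       [641.78247124,  64.96841426,  10.        ],
       [618.40845368,  36.30437197,  10.        ],
       [621.08326675,  10.18153619,   9.        ],
       [614.97282741,  62.04700841,   8.        ],
       [594.17230661,   7.2863849 ,   9.        ],
       [588.68737234,  58.71244708,   9.        ],
       [591.54882696,  33.38509376,  11.        ],
       [568.36333963,   5.18690505,   8.        ],
       [562.0101704 ,  55.65389957,   9.        ],
       [565.17408717,  31.11423893,   9.        ]]), 'tab': array([525.80724627,  36.97708379, 100.7       ]), 'tabarea': np.int32(164)}
[604.87311242  34.79970656] ((605.0673217773438, 34.549781799316406), (80.43531036376953, 52.22396469116211), 6.882858753204346)
```

```bash
cat >> h.py <<'E'
YAW=np.radians(-4.8); MX=np.array([np.cos(YAW),np.sin(YAW)]); MY=np.array([-MX[1],MX[0]]); L=np.array([590.8,31.7])
def m2w(x,y): return L+x*MX+y*MY
def w2m(w): d=np.asarray(w)[:2]-L; return np.array([d@MX,d@MY])
def go(x,y,z):
    "slide, angular for module-relative target mm (lid centre), tool y along module x, pointing down"
    s=get_state(); r=RT(s); t=np.r_[m2w(x,y),z]-np.array(s["tcp_pos"])*1000
    g=R.from_matrix(np.array([[-MY[0],MX[0],0],[-MY[1],MX[1],0],[0,0,-1]]))
    if np.linalg.det(g.as_matrix())<0: print("bad")
    c=[np.column_stack([np.r_[sg*MY,0],np.r_[k*MX,0],[0,0,-1]]) for sg in(1,-1) for k in(1,-1)]
    c=[R.from_matrix(m) for m in c if np.linalg.det(m)>0]
    a=min(((r.inv()*q).as_rotvec(degrees=True) for q in c),key=np.linalg.norm)
    print("slide",r.inv().apply(t).round(1),"ang",a.round(2),"F",np.round(s["wrist_force"],1),"mod",w2m(np.array(s["tcp_pos"])*1000).round(1),round(s["tcp_pos"][2]*1000,1),"t",round(s["clock"],2))
E
python3 -c "
from h import *
go(12,-72,200)"
```

```text
Traceback (most recent call last):
  File "h.py", line 33, in go
    g=R.from_matrix(np.array([[-MY[0],MX[0],0],[-MY[1],MX[1],0],[0,0,-1]]))
  File "scipy/spatial/transform/_rotation.pyx", line 1143, in scipy.spatial.transform._rotation.Rotation.from_matrix
ValueError: Non-positive determinant (left-handed or null coordinate frame) in rotation matrix 0: [[-0.08367784  0.99649286  0.        ]
 [-0.99649286 -0.08367784  0.        ]
 [ 0.          0.         -1.        ]].
```

```bash
sed -i '/g=R.from_matrix/d;/det(g.as/d;s/c=\[R.from_matrix(m) for m in c if np.linalg.det(m)>0\]/c=[R.from_matrix(m) for m in c if np.linalg.det(m)>0]/' h.py
python3 -c "
from h import *
go(12,-72,200)"
```

```text
slide [-563.5 -374.4   42.3] ang [ 1.000e-02 -1.000e-02  7.126e+01] F [ 0.1 -0.5  0.5] mod [-401.3  463.5] 242.3 t 0.95
```

Call:
jog_arm([
  {"slide": [-281,-187,20],"angular": [0,0,35],"fingers": 0.5},
  {"slide": [-281,-187,20],"angular": [0,0,35],"fingers": 0.5},
  {"slide": [-281,-187,20],"angular": [0,0,35],"fingers": 0.5},
  {"slide": [-281,-187,20],"angular": [0,0,35],"fingers": 0.5},
  {"slide": [-281,-187,20],"angular": [0,0,35],"fingers": 0.5},
  {"slide": [-281,-187,20],"angular": [0,0,35],"fingers": 0.5},
  {"slide": [-281,-187,20],"angular": [0,0,35],"fingers": 0.5},
  {"slide": [-281,-187,20],"angular": [0,0,35],"fingers": 0.5},
  {"slide": [-281,-187,20],"angular": [0,0,35],"fingers": 0.5},
  {"slide": [-281,-187,20],"angular": [0,0,35],"fingers": 0.5},
])

```text
clock: 1.78
tcp_pos: [0.4139, 0.2414, 0.2222]
orientation: [0.0, 0.491, 0.871, 0.0]
wrist_force: [-0.6, 0.5, 0.2]
finger_gap: 0.0426
grip_force: 0.0
```

```bash
python3 -c "
from h import *
go(12,-72,190)"
```

```text
slide [-336.3   10.3   32.2] ang [1.000e-02 0.000e+00 3.596e+01] F [-0.6  0.5  0.2] mod [-193.8  194.2] 222.2 t 1.78
```

Call:
jog_arm([
  {"slide": [-336,10,32],"angular": [0,0,36],"fingers": 0.5},
  {"slide": [-336,10,32],"angular": [0,0,36],"fingers": 0.5},
  {"slide": [-336,10,32],"angular": [0,0,36],"fingers": 0.5},
  {"slide": [-336,10,32],"angular": [0,0,36],"fingers": 0.5},
  {"slide": [-336,10,32],"angular": [0,0,36],"fingers": 0.5},
  {"slide": [-336,10,32],"angular": [0,0,36],"fingers": 0.5},
  {"slide": [-336,10,32],"angular": [0,0,36],"fingers": 0.5},
  {"slide": [-336,10,32],"angular": [0,0,36],"fingers": 0.5},
  {"slide": [-336,10,32],"angular": [0,0,36],"fingers": 0.5},
  {"slide": [-336,10,32],"angular": [0,0,36],"fingers": 0.5},
])

```text
clock: 2.62
tcp_pos: [0.5974, -0.0384, 0.1893]
orientation: [-0.001, 0.735, 0.678, -0.0]
wrist_force: [0.1, 0.9, -0.1]
finger_gap: 0.0429
grip_force: 0.0
```

```bash
python3 -c "
from h import *
go(12,-72,119)
p=read_camera('wrist'); save(p,'w1.png')"
```

```text
slide [-2.8 -0.4 70.3] ang [-0.05 -0.03  0.16] F [ 0.1  0.9 -0.1] mod [ 12.5 -69.3] 189.3 t 2.62
```

View pics/w1.png

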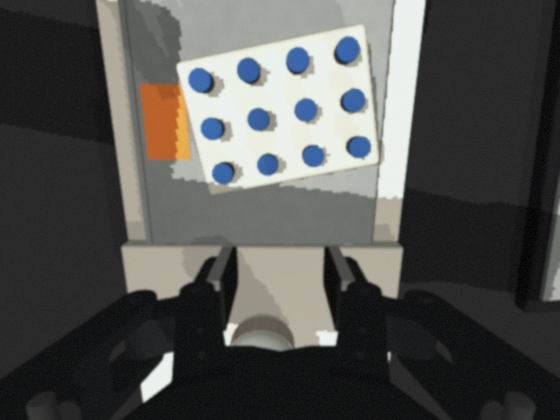

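The wrist view shows the fingers just short of the rack (its near face spans (210,190) to (380,160)). The jar, at (260,335), is well behind the fingertips. Descending.

Call:
jog_arm([
  {"slide": [-3,0,25],"fingers": 0.5},
  {"slide": [-3,0,48],"fingers": 0.5},
  {"slide": [-3,0,60],"fingers": 0.5},
  {"slide": [-3,0,66],"fingers": 0.5},
  {"slide": [-3,0,70],"fingers": 0.5},
  {"slide": [-3,0,70],"fingers": 0.5},
])

```text
schema error: expected keys fingers, slide, angular
```

```bash
python3 -c "
from h import *
go(12,20,119)
p=read_camera('wrist'); save(p,'w2.png')"
```

```text
slide [87.8  1.2 70.7] ang [-0.09 -0.06  0.26] F [-1.1  0.9 -0. ] mod [ 11.3 -67.9] 189.7 t 2.67
```

View pics/w2.png

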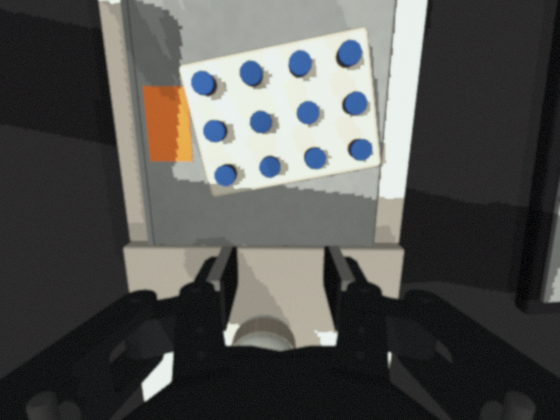

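The move was refused because the rows lacked the angular key, and the picture is unchanged. I repeat it with that key.

Call:
jog_arm([
  {"slide": [-4,0,25],"angular": [0,0,0],"fingers": 0.5},
  {"slide": [-4,0,48],"angular": [0,0,0],"fingers": 0.5},
  {"slide": [-4,0,60],"angular": [0,0,0],"fingers": 0.5},
  {"slide": [-4,0,66],"angular": [0,0,0],"fingers": 0.5},
  {"slide": [-4,0,70],"angular": [0,0,0],"fingers": 0.5},
  {"slide": [-4,0,70],"angular": [0,0,0],"fingers": 0.5},
])

```text
clock: 3.22
tcp_pos: [0.5957, -0.0403, 0.1204]
orientation: [-0.0, 0.734, 0.679, 0.0]
wrist_force: [-0.5, -1.0, -0.5]
finger_gap: 0.0429
grip_force: 0.0
```

```bash
python3 -c "
from h import *
go(12,20,119)"
```

```text
slide [91.3  1.7  1.4] ang [-0.02 -0.02  0.38] F [-0.5 -1.  -0.5] mod [ 10.9 -71.3] 120.4 t 3.22
```

Call:
jog_arm([
  {"slide": [8,0,1],"angular": [0,0,0],"fingers": 0.5},
  {"slide": [15,0,1],"angular": [0,0,0],"fingers": 0.5},
  {"slide": [20,0,1],"angular": [0,0,0],"fingers": 0.5},
  {"slide": [26,0,1],"angular": [0,0,0],"fingers": 0.5},
  {"slide": [32,0,1],"angular": [0,0,0],"fingers": 0.5},
  {"slide": [38,0,1],"angular": [0,0,0],"fingers": 0.5},
  {"slide": [44,0,1],"angular": [0,0,0],"fingers": 0.5},
  {"slide": [50,0,1],"angular": [0,0,0],"fingers": 0.5},
  {"slide": [56,0,1],"angular": [0,0,0],"fingers": 0.5},
  {"slide": [61,0,1],"angular": [0,0,0],"fingers": 0.5},
])

```text
clock: 4.05
tcp_pos: [0.6013, 0.0195, 0.1194]
orientation: [0.0, 0.735, 0.679, 0.0]
wrist_force: [0.2, -3.1, 2.2]
finger_gap: 0.0428
grip_force: 1.4
```

```bash
cat >> h.py <<'E'
def rackm(p):
    c=measure(p)["caps"]; c=c[c[:,2]>3][:,:2]; m=np.array([w2m(q) for q in c]); print(len(m),m.mean(0).round(1),m.round(0).tolist())
    if len(m)>5: print(cv2.minAreaRect(m.astype(np.float32)))
    return m
E
python3 -c "
from h import *
go(12,20,119)
p=read_camera('wrist'); save(p,'w3.png')
p=read_camera('top'); save(p,'t3.png'); rackm(p)"
```

```text
slide [31.3  0.7  0.4] ang [0.03 0.   0.26] F [ 0.2 -3.1  2.2] mod [ 11.4 -11.3] 119.4 t 4.05Traceback (most recent call last):
  File "<string>", line 5, in <module>
    p=read_camera('top'); save(p,'t3.png'); rackm(p)
                                            ~~~~~^^^
  File "h.py", line 38, in rackm
    c=measure(p)["caps"]; c=c[c[:,2]>3][:,:2]; m=np.array([w2m(q) for q in c]); print(len(m),m.mean(0).round(1),m.round(0).tolist())
      ~~~~~~~^^^
  File "h.py", line 24, in measure
    n,l,st,c=cv2.connectedComponentsWithStats(y); i=1+np.argmax(st[1:,4])
                                                      ~~~~~~~~~^^^^^^^^^^
    return _wrapfunc(a, 'argmax', axis=axis, out=out, **kwds)
    return bound(*args, **kwds)
ValueError: attempt to get argmax of an empty sequence
```

View pics/w3.png

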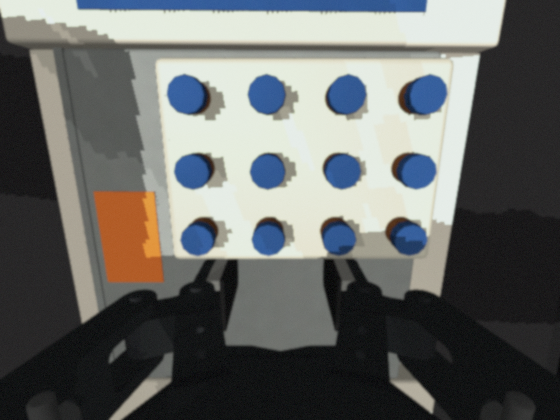

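The rack now sits flush against both fingers and square to the module; its caps span columns 188–428. I'll measure it with the wrist camera.

```bash
cat >> h.py <<'E'
def wristcaps():
    s=get_state(); p=read_camera('wrist'); T=np.eye(4); T[:3,:3]=RT(s).as_matrix(); T[:3,3]=s["tcp_pos"]
    p["world_from_camera"]=T@p["tool_from_camera"]
    hsv=cv2.cvtColor(p["color"],cv2.COLOR_RGB2HSV); b=cv2.inRange(hsv,(100,120,60),(125,255,255))
    n,l,st,c=cv2.connectedComponentsWithStats(b)
    m=np.array([w2m(atz(p,c[j],.1427)*1000) for j in range(1,n) if 300<st[j,4]<3000 and abs(st[j,2]-st[j,3])<15])
    print(len(m),m.mean(0).round(1),cv2.minAreaRect(m.astype(np.float32)))
E
python3 -c "
from h import *
wristcaps(); go(0,124,119)"
```

```text
12 [20.2 40.9] ((20.17938995361328, 40.83573532104492), (80.12886810302734, 51.575439453125), 0.3447401821613312)
slide [135.  -10.4   0.2] ang [-0.01 -0.07  0.31] F [ 0.1 -0.3 -0.7] mod [ 11.2 -10.9] 119.1 t 4.2
```

Call:
jog_arm([
  {"slide": [5,-1,0],"angular": [0,0,0],"fingers": 0.5},
  {"slide": [13,-2.5,0],"angular": [0,0,0],"fingers": 0.5},
  {"slide": [22,-4,0],"angular": [0,0,0],"fingers": 0.5},
  {"slide": [31,-5.5,0],"angular": [0,0,0],"fingers": 0.5},
  {"slide": [40,-7,0],"angular": [0,0,0],"fingers": 0.5},
  {"slide": [49,-8.5,0],"angular": [0,0,0],"fingers": 0.5},
  {"slide": [58,-10,0],"angular": [0,0,0],"fingers": 0.5},
  {"slide": [67,-11.5,0],"angular": [0,0,0],"fingers": 0.5},
  {"slide": [75,-13,0],"angular": [0,0,0],"fingers": 0.5},
  {"slide": [80,-14,0],"angular": [0,0,0],"fingers": 0.5},
])

```text
clock: 5.03
tcp_pos: [0.5932, 0.1012, 0.1193]
orientation: [-0.0, 0.734, 0.679, 0.0]
wrist_force: [0.4, -1.5, 0.2]
finger_gap: 0.0428
grip_force: 0.7
```

```bash
python3 -c "
from h import *
wristcaps(); go(0,123,119)"
```

```text
12 [  5.7 121. ] ((5.599819183349609, 121.08880615234375), (80.1341323852539, 51.58726501464844), 0.5093017220497131)
slide [52.9  4.   0.4] ang [-0.01 -0.06  0.36] F [ 0.8  0.1 -0.9] mod [-3.6 70.1] 119.3 t 5.08
```

Call:
jog_arm([
  {"slide": [5,-1,0],"angular": [0,0,0],"fingers": 0.5},
  {"slide": [12,-2,0],"angular": [0,0,0],"fingers": 0.5},
  {"slide": [20,-3,0],"angular": [0,0,0],"fingers": 0.5},
  {"slide": [28,-4,0],"angular": [0,0,0],"fingers": 0.5},
  {"slide": [36,-5,0],"angular": [0,0,0],"fingers": 0.5},
  {"slide": [43,-6,0],"angular": [0,0,0.3],"fingers": 0.5},
  {"slide": [48,-6,0],"angular": [0,0,0.3],"fingers": 0.5},
  {"slide": [51,-6,0],"angular": [0,0,0.3],"fingers": 0.5},
  {"slide": [53,-6,0],"angular": [0,0,0.3],"fingers": 0.5},
  {"slide": [54,-6,0],"angular": [0,0,0.3],"fingers": 0.5},
])

```text
clock: 5.92
tcp_pos: [0.5916, 0.1544, 0.1193]
orientation: [-0.0, 0.736, 0.677, -0.0]
wrist_force: [0.7, -1.5, -0.0]
finger_gap: 0.0424
grip_force: 0.9
```

```bash
python3 -c "
from h import *
wristcaps(); go(-60,0,190)"
```

```text
12 [  0.  173.6] ((0.02404022216796875, 173.5675048828125), (79.5677261352539, 51.24061965942383), 0.049001891165971756)
slide [-122.4  -50.5  -70.8] ang [-0.01 -0.02 -0.02] F [-0.6 -0.1  0.6] mod [ -9.4 122.4] 119.3 t 5.97
```

Call:
jog_arm([
  {"slide": [1,0,0],"angular": [0,0,0],"fingers": 0.5},
  {"slide": [1,0,0],"angular": [0,0,0],"fingers": 0.5},
  {"slide": [-20,0,0],"angular": [0,0,0],"fingers": 0.5},
  {"slide": [-50,-20,-25],"angular": [0,0,0],"fingers": 0.5},
  {"slide": [-80,-35,-55],"angular": [0,0,0],"fingers": 1},
  {"slide": [-110,-53,-71],"angular": [0,0,0],"fingers": 1},
  {"slide": [-122,-53,-71],"angular": [0,0,0],"fingers": 1},
  {"slide": [-122,-53,-71],"angular": [0,0,0],"fingers": 1},
  {"slide": [-122,-53,-71],"angular": [0,0,0],"fingers": 1},
])

```text
clock: 6.72
tcp_pos: [0.5289, 0.0365, 0.1909]
orientation: [0.0, 0.737, 0.676, 0.001]
wrist_force: [-0.4, 1.2, -0.3]
finger_gap: 0.0002
grip_force: 0.0
```

```bash
python3 -c "
from h import *
p=read_camera('top'); save(p,'t4.png')
for t,z in(('rack',.1),('mat',.1),('rack_mid',.121),('jar',.1)):
  for r in tip_of(t,p)[:1]: print(t,w2m(atz(p,r['point'],z)*1000).round(1),r['p'])
q=read_camera('side')
for t,z in(('rack',.1),('mat',.1),('rack_mid',.121),('lid_tab',.1007)):
  for r in tip_of(t,q)[:1]: print(t,w2m(atz(q,r['point'],z)*1000).round(1),r['p'])
cv2.imwrite('pics/t4c.png',cv2.resize(p['color'][150:270,180:370,::-1],(760,480),interpolation=2)); go(-65,0,115)"
```

```text
rack [ -8.8 179.5] 0.94
rack_mid [  0.2 170.5] 0.62
jar [   8.7 -172.5] 0.88
rack [-14.9 180.6] 0.75
rack_mid [-10.8 166.2] 0.84
lid_tab [-58.9  21.3] 0.79
slide [-0.6 -2.5 75. ] ang [-0.03 -0.01  0.01] F [-0.3 -0.2 -0.4] mod [-62.5   0.6] 190.0 t 7.22
```

View pics/t4c.png

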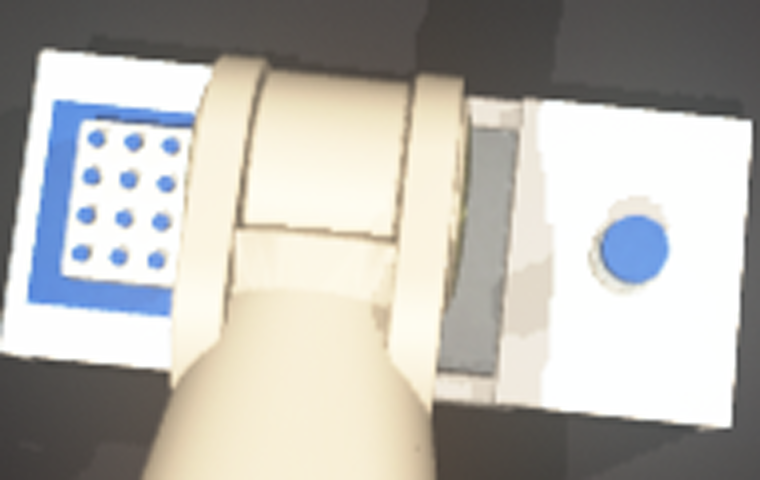

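The rack stands centred and square on the mat: its caps average (127,199) in the crop, against a mat centre of about (135,210) before allowing for the caps' height. Next I press the tab.

```bash
python3 -c "
from h import *
p=read_camera('top'); print(w2m(atz(p,(211.3,199.5),.1427)*1000))"
```

```text
[-2.76075231e-02  1.73246468e+02]
```

Call:
jog_arm([
  {"slide": [-1,-2,30],"angular": [0,0,0],"fingers": 1},
  {"slide": [-1,-2,55],"angular": [0,0,0],"fingers": 1},
  {"slide": [-1,-2,68],"angular": [0,0,0],"fingers": 1},
  {"slide": [-1,-2,74],"angular": [0,0,0],"fingers": 1},
  {"slide": [-1,-2,76],"angular": [0,0,0],"fingers": 1},
  {"slide": [-1,-2,76],"angular": [0,0,0],"fingers": 1},
  {"slide": [-1,-2,76],"angular": [0,0,0],"fingers": 1},
])

```text
clock: 7.85
tcp_pos: [0.5273, 0.0362, 0.1153]
orientation: [0.001, 0.736, 0.677, 0.001]
wrist_force: [0.9, -0.2, 0.0]
finger_gap: 0.0001
grip_force: 0.0
```

```bash
python3 -c "
from h import *
go(-65,0,108)"
```

```text
slide [ 0.9 -1.4  7.3] ang [ 0.1  -0.01 -0.04] F [ 0.9 -0.2  0. ] mod [-63.6  -0.9] 115.3 t 7.85
```

Call:
jog_arm([
  {"slide": [0,-1,2],"angular": [0,0,0],"fingers": 1},
  {"slide": [0,-1,4],"angular": [0,0,0],"fingers": 1},
  {"slide": [0,-1,5],"angular": [0,0,0],"fingers": 1},
  {"slide": [0,-1,6],"angular": [0,0,0],"fingers": 1},
  {"slide": [0,-1,7],"angular": [0,0,0],"fingers": 1},
  {"slide": [0,-1,7],"angular": [0,0,0],"fingers": 1},
])

```text
clock: 8.35
tcp_pos: [0.5263, 0.0363, 0.109]
orientation: [0.001, 0.736, 0.677, 0.001]
wrist_force: [-1.2, -0.4, 8.4]
finger_gap: -0.0002
grip_force: 4.1
```

Call:
jog_arm([
  {"slide": [0,0,1],"angular": [0,0,0],"fingers": 1},
  {"slide": [0,0,1],"angular": [0,0,0],"fingers": 1},
  {"slide": [0,0,-15],"angular": [0,0,0],"fingers": 1},
  {"slide": [0,0,-50],"angular": [0,0,0],"fingers": 1},
  {"slide": [0,0,-90],"angular": [0,0,0],"fingers": 1},
  {"slide": [0,0,-130],"angular": [0,0,0],"fingers": 1},
  {"slide": [0,-40,-140],"angular": [0,0,0],"fingers": 1},
  {"slide": [0,-80,-140],"angular": [0,0,0],"fingers": 1},
  {"slide": [0,-100,-140],"angular": [0,0,0],"fingers": 1},
  {"slide": [0,-100,-140],"angular": [0,0,0],"fingers": 1},
])

```text
clock: 9.18
tcp_pos: [0.4218, 0.0453, 0.248]
orientation: [-0.0, 0.736, 0.677, -0.0]
wrist_force: [-0.9, -0.1, 0.2]
finger_gap: -0.0
grip_force: 0.0
```

Call:
jog_arm([
  {"slide": [0,0,0],"angular": [0,0,0],"fingers": 1},
  {"slide": [0,0,0],"angular": [0,0,0],"fingers": 1},
  {"slide": [0,0,0],"angular": [0,0,0],"fingers": 1},
  {"slide": [0,0,0],"angular": [0,0,0],"fingers": 1},
  {"slide": [0,0,0],"angular": [0,0,0],"fingers": 1},
  {"slide": [0,0,0],"angular": [0,0,0],"fingers": 1},
  {"slide": [0,0,0],"angular": [0,0,0],"fingers": 1},
  {"slide": [0,0,0],"angular": [0,0,0],"fingers": 1},
  {"slide": [0,0,0],"angular": [0,0,0],"fingers": 1},
  {"slide": [0,0,0],"angular": [0,0,0],"fingers": 1},
])

```text
clock: 10.02
tcp_pos: [0.4259, 0.0447, 0.2473]
orientation: [-0.0, 0.736, 0.677, 0.0]
wrist_force: [-0.2, -0.3, -0.2]
finger_gap: -0.0001
grip_force: 0.0
```

Call:
jog_arm([
  {"slide": [0,0,0],"angular": [0,0,0],"fingers": 1},
  {"slide": [0,0,0],"angular": [0,0,0],"fingers": 1},
  {"slide": [0,0,0],"angular": [0,0,0],"fingers": 1},
  {"slide": [0,0,0],"angular": [0,0,0],"fingers": 1},
  {"slide": [0,0,0],"angular": [0,0,0],"fingers": 1},
  {"slide": [0,0,0],"angular": [0,0,0],"fingers": 1},
  {"slide": [0,0,0],"angular": [0,0,0],"fingers": 1},
  {"slide": [0,0,0],"angular": [0,0,0],"fingers": 1},
])

```text
clock: 10.68
tcp_pos: [0.4258, 0.0447, 0.2473]
orientation: [-0.0, 0.736, 0.677, 0.0]
wrist_force: [-0.2, -0.4, 0.1]
finger_gap: -0.0
grip_force: 0.0
```

```bash
python3 -c "
from h import *
p=read_camera('side'); cv2.imwrite('pics/s5.png',cv2.resize(p['color'][120:300,160:400,::-1],(800,600),interpolation=2)); go(0,0,0)"
```

```text
slide [  0.9 165.5 247.3] ang [ 0.   -0.   -0.04] F [ 0.7 -0.9 -0.1] mod [-165.5   -0.8] 247.3 t 10.73
```

View pics/s5.png

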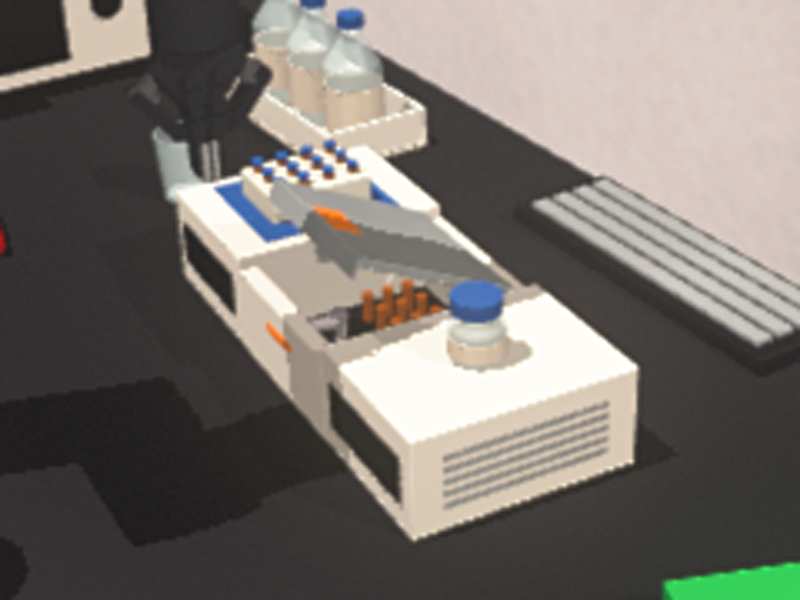

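The lid is ajar with its tab at about (338,217). The rack stands on the mat at (305,170), and the jar at (478,320) is where it was. The gripper is clear of everything.

```bash
python3 -c "
from workcell import *
print(hand_in())"
```

```text
the job is handed in; nothing more can be done
None
```

The job is handed in: the rack stands within about 2 mm of the mat's centre and square to it, the lid was tripped afterwards and is sprung ajar, and I touched neither the jar, the green box nor the beaker.

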